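Hang the squat peelings pail on its hook

ROBOT

A 6-joint arm with a two-finger parallel gripper is mounted at the origin on the work surface. World frame = base frame: x ahead of the robot, y to its left, z up, the work surface at z = 0. Lengths are in m, angles in rad, forces in N, time in s.
With the tool pointing down it reaches from about 0.275 to 0.875 m from the base axis. Payload 12.5 kg.
Tool frame: the origin (TCP) lies midway between the tips of the shut fingers; the grasp point (between the pads) lies 19 mm behind it; y points along the fingers, z is the direction in which the jaws open and shut, and the axes are right-handed (so a half turn about y gives the same grasp; the last joint's range is limited). The gripper opens to 85 mm and grips with 20 to 120 N. Pads are 22 mm wide; open, the fingers measure 114 mm over their backs; the gripper's body (76 mm by 85 mm) begins 54 mm behind the grasp point. The pads swing forward as they close: fully open they stand 13 mm farther back than shut.
Start: joints at [-1.269, 0.351, 1.652, -0, 1.139, -0.085], TCP at [0.207, -0.509, 0.206] pointing down, gripper open.
Joint ranges: [-2.75, 2.75], [-0.79, 2.1], [0.01, 2.65], [-1.57, 4.71], [0.07, 3.14], [-2.87, 2.87]. Speed limits (rad/s): [2.22, 2.22, 2.79, 3.14, 3.14, 3.14].

INTERFACE

Orientations are given as [roll, pitch, yaw] about the fixed x, y, z axes, in that order (R = Rz(yaw) Ry(pitch) Rx(roll)).
In Python, from workcell import arm, cams gives the robot as it stands.
- The arm moves only by the tool send_rows, never from a script. Its argument "deltas" is a list of rows, each a list of 5 numbers: the shift along the tool's x, y, z in mm, then the turn about the tool's y in units of 10 degrees (1.0 is 10 degrees), then the opening, from 0 (shut) to 1 (fully open). A call has 1 to 8 rows; each row shifts and turns the commanded pose from where the row before left it, along the tool's axes as they then stand; what a row does not reach is not made up. A row lasts 1/8 s, in which the tool goes at most 62.5 mm and 10.7 degrees, less where a joint would pass 70% of its speed; a pose out of reach is approached as far as the arm can. A call with a gripper value outside its range is refused whole. The fingers move at their own pace and stop on an object; the grip force is fixed at half the most. Time passes only in rows, so rows that do not move let the fingers close. It gives the time, the measured TCP pose, the force and the opening at its end, in the units of the state.
- arm.sense(): the state, without advancing time (a new reading comes with each control period).
- cams.camera(name): name is "scene" or "top" or "wrist"; returns the picture (480x640x3 uint8, red, green, blue); there is no depth.
- cams.get_calibration(name): a dict with "vertical_fov" (degrees; the focal length in pixels is half the picture's height over the tangent of half this angle, whatever the lens; pixels are square), "cx", "cy" (the principal point, pixels), "dist" ([k1, k2, p1, p2, k3] as OpenCV has them; the pictures are not rectified), "extrinsics" (4x4, takes a point from world to camera coordinates). Camera axes: x right, y up, looking along -z (the intrinsics and any distortion apply to the point x, -y, -z); pixel columns grow to the right and rows downward; lengths in m; the calibration is good to about 2 mm. A picture is of the moment at which its call begins: read the wrist's pose just before it. get_calibration takes no time and is no camera call; for the wrist camera it gives the pose at the moment of the call.
- arm.finish_job(): hands the job in, once; it reports no verdict.
The state is a dict: "t": time; "q": joint angles; "qvel": joint speeds; "joint_torque": joint torques, N m; "tcp_pos": TCP position; "orientation": TCP orientation; "contact_force": force on the tool from outside, world axes, zero at the start; "torque": the same for the moment, N m; "gripper_width": finger opening in m.
Only numpy, scipy, OpenCV 4.12 (cv2) and the standard library are available. Lean on these libraries where they do the work, as an engineer would, in place of code of your own. Each camera call takes 0.05 s, during which the arm holds its last target.

TASK

Two steel pails stand on the island: take the squat one (lower than the other). Swing its folded wire handle upright (a fingertip under the bar does it) while the pail stays standing on the counter, then pick the pail up by the handle and hang it on the twin-prong hook stand, the handle's bar resting across both prongs and the pail hanging level and still. Leave the taller pail where it stands.

Things in the scene. Friction and masses are not known exactly. Their poses are not given: they have to be found in the camera images.
- pail: Squat round steel pail to hang: 80 mm high, 92 across the rim, 76 the foot, 0.25 kg, loose. Origin: centre of its underside, z up; the handle is folded to its -x side, roughly towards the robot; y along the handle's bar. Handle pivots at x = 0, y = +-62, 70 above the underside, stiff (0.02 N m): the handle stays where it is left; it stops 8 degrees past upright.
- bail_mid (a point): Middle (on the centre line) of the squat pail's handle bar: round, 9 mm thick, 124 long, y along it, on two straight 6 mm arms 85 long from pivot to bar. Starts folded 10 to 25 degrees above level: bar 30 to 35 beyond the rim, 85 to 106 above the counter, free space under it. Upright it is 155 above the pail's underside.
- hook_seat (a point): Where the bar's middle rests when hung on the fixed steel stand, 215 mm above the counter, midway between two prongs. x from the prongs' free tips to the post, y across, z up. Prongs: 8 thick, at y = +-34, top 4.5 below this point, level for x -22 to 24; tips turn up to x -38, 18 above this point; behind they rise 12 to a cross rod at x 80 on a 26 wide post. Base 10 high, x 30 to 140.
- tall_pail: Taller, slightly narrower steel pail, to be left alone: 140 mm high, 86 across the rim, its similar handle also folded to its -x side (bar 80 from the pivot line, 142 or more above the counter, 122 wide over the arms). Loose. Origin: centre of its underside, z up.
Mind the look-alikes: they are no part of the job. What is shaped like the pail but red is not meant.

How it is judged:
By the outcome, as a careful person would: the job done as asked, in the order asked, and still so for the second after the job is handed in, with the robot touching nothing.
It also fails if it takes over 61 s, if anything falls off the work surface, if the arm or the gripper's body presses on something with over 40 N, if the wrist force passes 120 N, or if a joint passes its speed limit or range.

## Working session

There is one attempt and no reset: what is moved stays moved. The work goes in short steps, Python scripts to look and compute and a tool call to move; the robot and the scene stay as the last step left them, time stands still between calls to the robot, and variables do not carry over. Pictures are saved under pics/ and viewed, and the job is handed in when it is done.

Besides the shell and the picture viewer there is one more tool, called after "Request:" as name([rows], argument=value, ...), one row to a line, values as JSON. send_rows: Moves the arm, as the interface text tells. Its arguments: {"type":"object","properties":{"deltas":{"type":"array","items":{"type":"array","items":{"type":"number"}}}},"required":["deltas"]}

```bash
ls; mkdir -p pics; python3 - <<'E'
from workcell import arm,cams
import cv2,json
s=arm.sense();print({k:s[k] for k in('t','tcp_pos','orientation','gripper_width')})
for n in('scene','top','wrist'):
    c=cams.get_calibration(n);print(n,c)
    cv2.imwrite(f'pics/{n}0.png',cams.camera(n)[:,:,::-1])
E
```

```text
pics
{'t': 0.0, 'tcp_pos': array([ 0.20737369, -0.50902967,  0.20566334]), 'orientation': array([-1.57195160e+00,  8.62589501e-05, -2.75481017e+00]), 'gripper_width': 0.08588902301500385}
scene {'vertical_fov': 52.33815204203305, 'cx': 311.9115137425666, 'cy': 243.06846246619287, 'dist': array([0.03366032, 0.        , 0.        , 0.        , 0.        ]), 'extrinsics': array([[-8.72424611e-01,  4.88682932e-01, -8.01814701e-03,
         3.41262141e-01],
       [-3.07187305e-01, -5.35500594e-01,  7.86686134e-01,
        -3.75585972e-04],
       [ 3.80146364e-01,  6.88787417e-01,  6.17301090e-01,
        -1.17256842e+00],
       [ 0.00000000e+00,  0.00000000e+00,  0.00000000e+00,
         1.00000000e+00]])}
top {'vertical_fov': 54.533257426238855, 'cx': 324.61308801811924, 'cy': 241.0040787158671, 'dist': array([-0.04757053,  0.        ,  0.        ,  0.        ,  0.        ]), 'extrinsics': array([[-0.0178083 , -0.99972674, -0.01514313, -0.01175752],
       [ 0.99805689, -0.01867897,  0.05944354, -0.38655142],
       [-0.05971016, -0.01405512,  0.9981168 , -0.93663439],
       [ 0.        ,  0.        ,  0.        ,  1.        ]])}
wrist {'vertical_fov': 65.27569336416651, 'cx': 320.3887336149534, 'cy': 240.89559614744954, 'dist': array([-0.07986184,  0.        ,  0.        ,  0.        ,  0.        ]), 'extrinsics': array([[ 0.37791436, -0.92583967, -0.00128145, -0.5490451 ],
       [ 0.88930481,  0.36338565, -0.27764696,  0.03634412],
       [ 0.25752223,  0.10378717,  0.96068232, -0.37980479],
       [ 0.        ,  0.        ,  0.        ,  1.        ]])}
```

View pics/scene0.png

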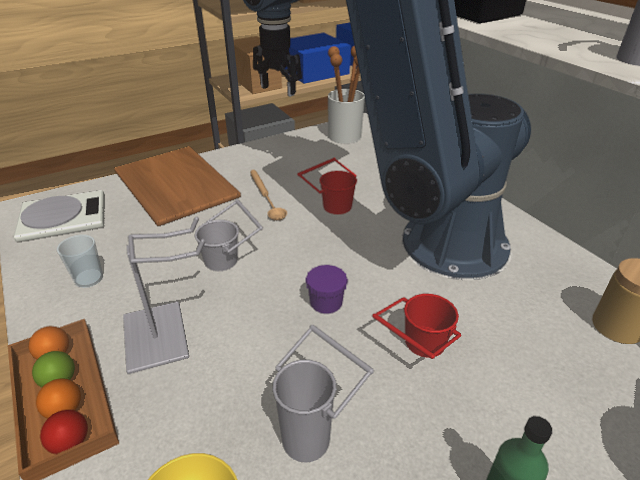

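View pics/top0.png

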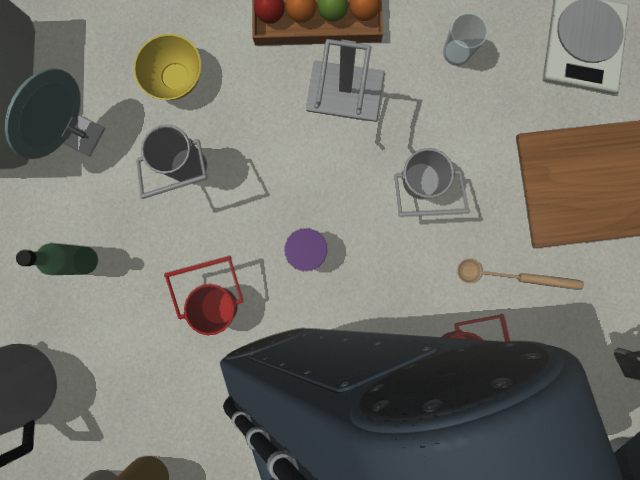

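View pics/wrist0.png

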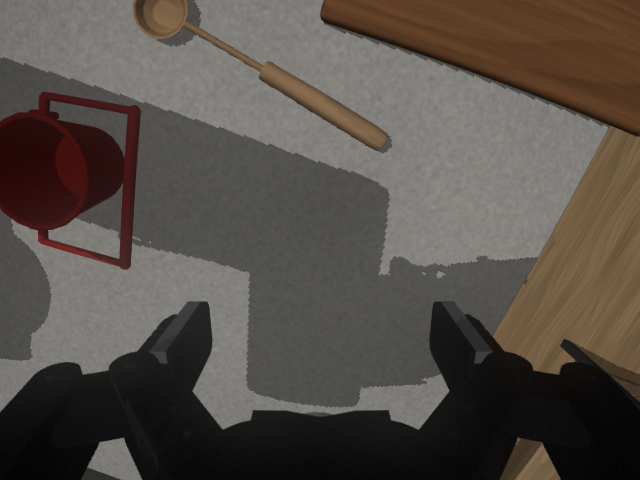

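Candidates: grey squat pail top(428,175)/scene(218,245); tall grey pail top(167,150)/scene(305,400); red pails top(210,308) and (465,335). I pick the low grey one and check it in an enlarged crop.

```bash
python3 - <<'E'
import cv2,numpy as np
t=cv2.imread('pics/top0.png');s=cv2.imread('pics/scene0.png')
a=cv2.resize(t[130:230,380:490],None,fx=5,fy=5,interpolation=2)[:500,:]
cv2.imwrite('pics/c1.png',a)
cv2.imwrite('pics/c2.png',cv2.resize(s[190:310,110:270],None,fx=5,fy=5,interpolation=2))
cv2.imwrite('pics/c3.png',cv2.resize(t[30:130,300:400],None,fx=6,fy=6,interpolation=2))
E
```

```text
(no output)
```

View pics/c1.png

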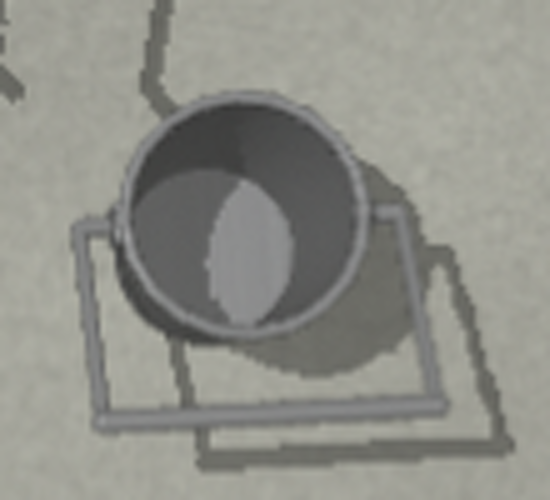

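View pics/c2.png

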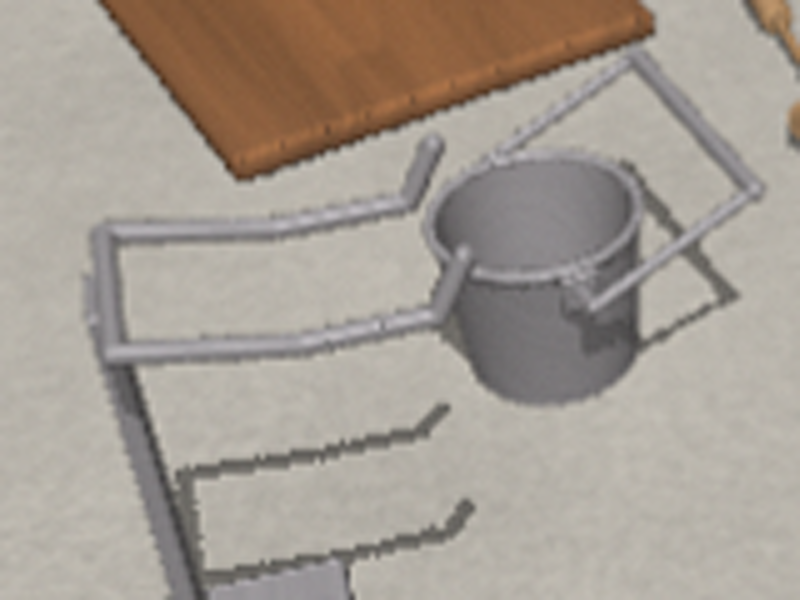

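View pics/c3.png

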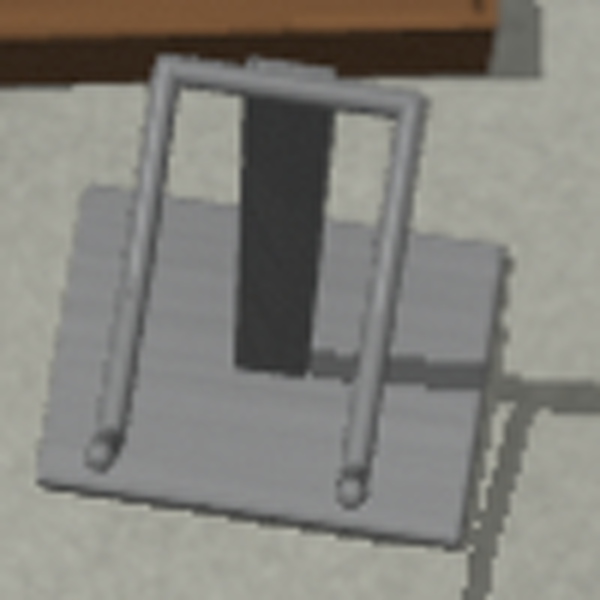

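```bash
cat > h.py <<'E'
import numpy as np,cv2
from workcell import arm,cams
def K(c):
    f=240/np.tan(np.radians(c['vertical_fov'])/2)
    return np.array([[f,0,c['cx']],[0,f,c['cy']],[0,0,1.]])
def ray(c,uv):
    p=cv2.undistortPoints(np.array([[uv]],float),K(c),np.array(c['dist']))[0,0]
    E=np.array(c['extrinsics']);R=E[:3,:3];o=-R.T@E[:3,3]
    d=R.T@np.array([p[0],-p[1],-1.]);return o,d/np.linalg.norm(d)
def atz(c,uv,z):
    o,d=ray(c,uv);return o+d*(z-o[2])/d[2]
def tri(*a):
    A=0;b=0
    for c,uv in a:
        o,d=ray(c,uv);M=np.eye(3)-np.outer(d,d);A=A+M;b=b+M@o
    x=np.linalg.solve(A,b)
    r=[np.linalg.norm((np.eye(3)-np.outer(d,d))@(x-o)) for o,d in [ray(c,uv) for c,uv in a]]
    return x,max(r)
def proj(c,X):
    E=np.array(c['extrinsics']);p=E[:3,:3]@np.asarray(X)+E[:3,3];p=p*[1,-1,-1]
    return cv2.projectPoints(p.reshape(1,3),np.zeros(3),np.zeros(3),K(c),np.array(c['dist']))[0][0,0]
E
python3 - <<'E'
from h import *
np.set_printoptions(precision=4,suppress=True)
T=cams.get_calibration('top');S=cams.get_calibration('scene')
print('rim',atz(T,(428.2,172.4),.08))
print('rimscene',atz(S,(110+532/5,190+217/5),.08))
print('piv',atz(T,(396,176),.07),atz(T,(460.3,172),.07))
for n,a,b in [('bar',(399.8,213.9),(237.7,201.3)),('bar',(467.6,210.7),(261.1,227.3)),('bar',(467.6,210.7),(237.7,201.3)),('bar',(399.8,213.9),(261.1,227.3)),
 ('tip',(316.8,105.2),(202.4,240.8)),('tip',(358.3,111.5),(196.4,218.4)),('rod',(327.3,41.2),(132.2,260.4)),('rod',(368.5,46.5),(130.4,236.2))]:
    print(n,*tri((T,a),(S,b)))
for uv,z in [((316.8,105.2),.23),((358.3,111.5),.23),((327.3,41.2),.2185),((368.5,46.5),.2185)]: print(atz(T,uv,z))
for uv,z in [((202.4,240.8),.233),((196.4,218.4),.233),((132.2,260.4),.2185),((130.4,236.2),.2185)]: print(atz(S,uv,z))
print('tall rim',atz(T,(167,149),.14))
E
```

```text
rim [ 0.5094 -0.2194  0.08  ]
rimscene [ 0.5107 -0.2159  0.08  ]
piv [ 0.5056 -0.1593  0.07  ] [ 0.5111 -0.2836  0.07  ]
bar [ 0.4445 -0.161   0.171 ] 0.02635195289651079
bar [ 0.4118 -0.2876  0.0248] 0.03476944407024669
bar [ 0.4311 -0.2855  0.0991] 0.001446999156800571
bar [ 0.4277 -0.1593  0.1025] 0.0006850492388351976
tip [ 0.5916 -0.013   0.2275] 0.00038877266556928036
tip [ 0.5794 -0.0793  0.2284] 0.0004300393812990491
rod [ 0.7038 -0.0321  0.2179] 0.00010867203942129344
rod [ 0.692  -0.0993  0.2184] 0.0007780494224570205
[ 0.5911 -0.0133  0.23  ]
[ 0.5793 -0.0794  0.23  ]
[ 0.7034 -0.032   0.2185]
[ 0.6927 -0.0996  0.2185]
[ 0.593  -0.0056  0.233 ]
[ 0.5806 -0.0722  0.233 ]
[ 0.704  -0.0313  0.2185]
[ 0.6914 -0.0983  0.2185]
tall rim [0.5501 0.2606 0.14  ]
```

Request:
send_rows([
  [0,0,0,-1,1],
  [0,0,0,-1,1],
  [0,0,0,-1,1],
  [0,0,0,-1,1],
  [0,0,0,-1,0.5],
  [0,0,0,-1,0.5],
  [0,0,0,-1,0.5],
  [0,0,0,0,0.5],
])

```text
t: 1.15
tcp_pos: [0.2075, -0.5092, 0.206]
orientation: [-1.571, 0.0, -1.534]
contact_force: [-0.2, -0.1, 0.3]
gripper_width: 0.0427
```

```bash
cat >> h.py <<'E'
from scipy.spatial.transform import Rotation as Ro
def Rt(s): return Ro.from_euler('xyz',s['orientation']).as_matrix()
def go(target,s=None):
    s=s or arm.sense();return Rt(s).T@(np.array(target)-s['tcp_pos'])*1000
def st():
    s=arm.sense();np.set_printoptions(precision=4,suppress=True)
    print(round(s['t'],3),s['tcp_pos'],np.degrees(s['orientation']).round(2),'F',s['contact_force'].round(2),'w',round(s['gripper_width'],4));return s
E
python3 - <<'E'
from h import *
s=st();print(go((.4294,-.222,.2)))
c=cams.get_calibration('wrist');E=np.array(c['extrinsics']);print('cam',-E[:3,:3].T@E[:3,3])
E
```

```text
1.15 [ 0.2075 -0.5092  0.206 ] [-90.01   0.03 -87.9 ] F [-0.18 -0.06  0.25] w 0.0427
[-278.8773    6.0833  232.3105]
cam [ 0.2053 -0.4384  0.3746]
```

Request:
send_rows([
  [-40,0,33,0,0.5],
  [-40,0,33,0,0.5],
  [-40,0,33,0,0.5],
  [-40,0,33,0,0.5],
  [-40,0,33,0,0.5],
  [-40,0,33,0,0.5],
  [-39,0,34,0,0.35],
  [0,0,0,0,0.35],
])

```text
t: 2.15
tcp_pos: [0.4302, -0.2196, 0.2061]
orientation: [-1.571, 0.0, -1.533]
contact_force: [-0.2, -0.5, -0.8]
gripper_width: 0.03
```

```bash
python3 - <<'E'
from h import *
s=st()
cv2.imwrite('pics/w1.png',cams.camera('wrist')[:,:,::-1])
cv2.imwrite('pics/s1.png',cams.camera('scene')[:,:,::-1])
E
```

```text
2.15 [ 0.4302 -0.2196  0.2061] [-89.99   0.02 -87.86] F [-0.21 -0.53 -0.79] w 0.03
```

View pics/w1.png

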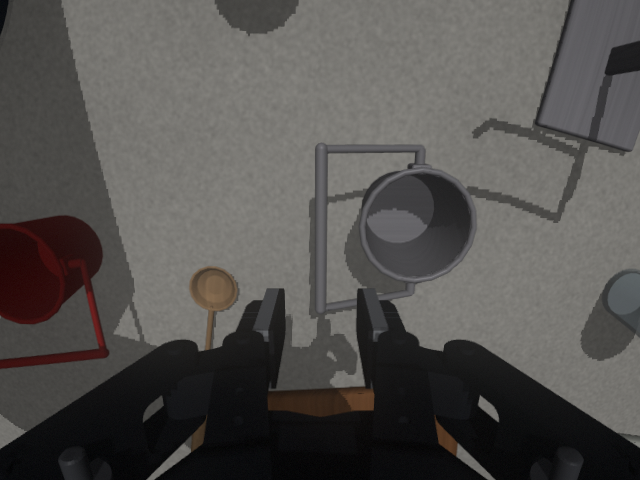

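View pics/s1.png

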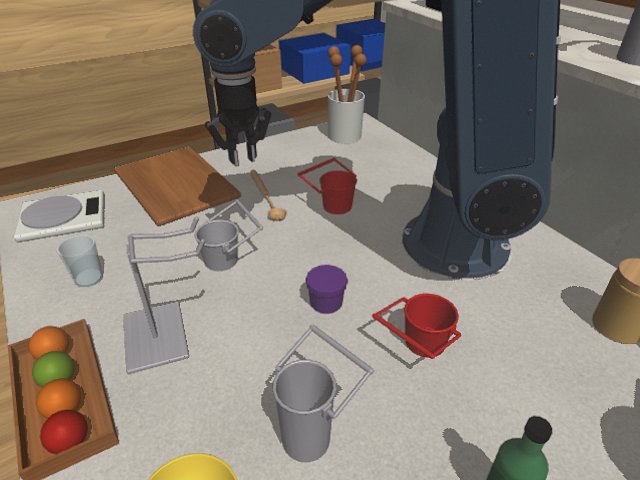

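Wrist view: grey pail, bar from (322,148) to (321,308), vertical in the picture and between the two fingers (columns 283/358); nothing else near.

```bash
python3 - <<'E'
from h import *
s=arm.sense();W=cams.get_calibration('wrist');T=cams.get_calibration('top')
for a,b in [((322,150),(399.8,213.9)),((321.5,306),(467.6,210.7))]:
    print(atz(W,a,.101),tri((W,a),(T,b)))
print('rim',atz(W,(418,224),.08))
print('purple',atz(T,(306,249),.06))
print(proj(W,(.4294,-.222,.101)))
E
```

```text
[ 0.42790509 -0.16224079  0.101     ] (array([ 0.42866919, -0.16182303,  0.0930196 ]), np.float64(0.0010440884798389618))
[ 0.4321283  -0.28400427  0.101     ] (array([ 0.4325814 , -0.28739969,  0.09445324]), np.float64(0.0003712878038772009))
rim [ 0.50812423 -0.21857073  0.08      ]
purple [0.36857496 0.01671215 0.06      ]
[320.97925436 231.06676811]
```

Request:
send_rows([
  [2.5,30,0,0,0.35],
  [0,30,0,0,0.35],
  [0,30,0,0,0.35],
  [0,18,0,0,0.35],
  [0,10,0,0,0.35],
  [0,8,0,0,0.35],
  [0,3,0,0,0.35],
  [0,0,0,0,0.35],
])

```text
t: 3.25
tcp_pos: [0.429, -0.2244, 0.0774]
orientation: [-1.571, -0.0, -1.533]
contact_force: [0.5, -0.7, 0.5]
gripper_width: 0.03
```

```bash
python3 - <<'E'
from h import *
s=st()
cv2.imwrite('pics/w2.png',cams.camera('wrist')[:,:,::-1])
i=cams.camera('scene')[:,:,::-1];cv2.imwrite('pics/s2.png',cv2.resize(i[120:300,120:340],None,fx=3,fy=3))
E
```

```text
3.25 [ 0.429  -0.2244  0.0774] [-89.98  -0.01 -87.85] F [ 0.53 -0.67  0.46] w 0.03
```

View pics/w2.png

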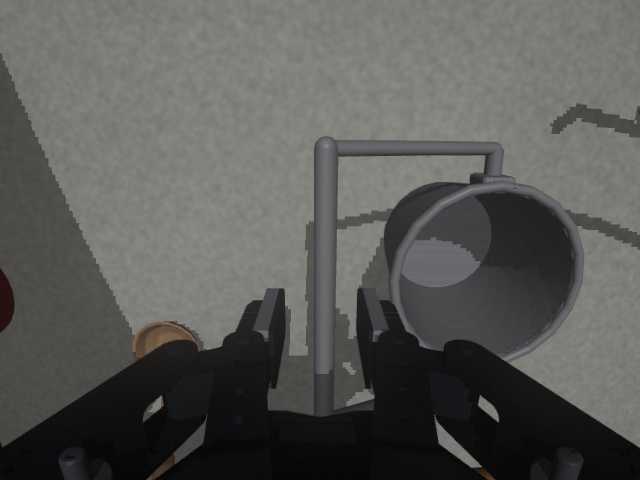

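View pics/s2.png

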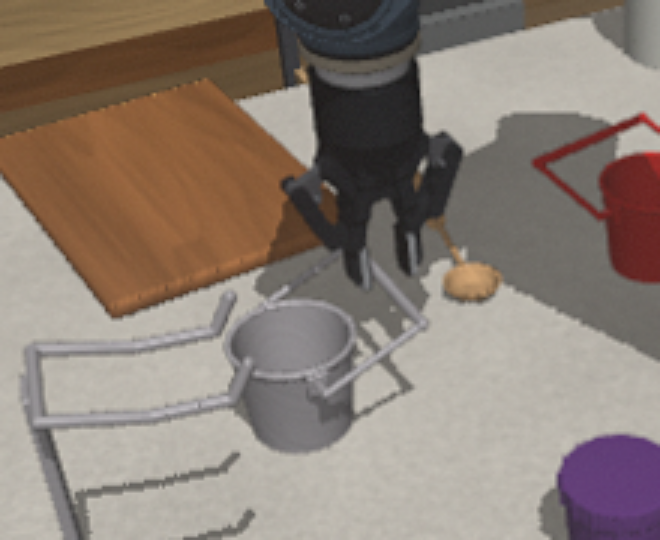

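```bash
python3 - <<'E'
from h import *
S=cams.get_calibration('scene')
f=lambda X:((proj(S,X)-[120,120])*3).round()
print('tcp',f((.429,-.2244,.0774)),'barmid',f((.430,-.223,.1)),f((.430,-.223,.095)))
i=cv2.imread('pics/s2.png');cv2.imwrite('pics/s2b.png',cv2.resize(i[200:360,280:480],None,fx=4,fy=4))
E
```

```text
tcp [388. 305.] barmid [384. 282.] [385. 287.]
```

View pics/s2b.png

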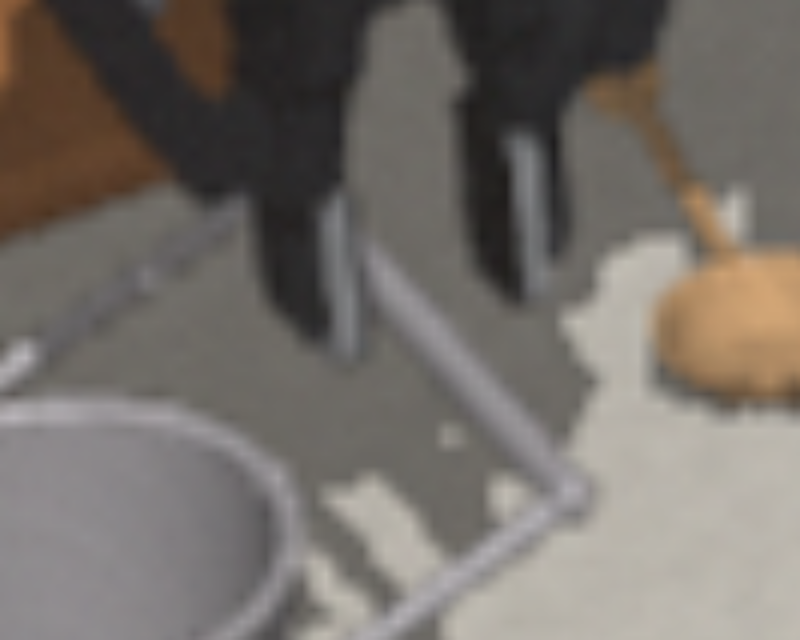

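```bash
python3 - <<'E'
from h import *
S=cams.get_calibration('scene');W=cams.get_calibration('wrist')
f=lambda X:(((proj(S,X)-[120,120])*3-[280,200])*4).round()
for z in (.0774,.085,.09,.1):
  for y in (-.2134,-.2354):
    print(z,y,'inner',f((.444,y,z)),'outer',f((.414,y,z)),'W',proj(W,(.444,y,z)).round(),proj(W,(.414,y,z)).round())
E
```

```text
0.0774 -0.2134 inner [380. 473.] outer [526. 426.] W [352. 265.] [289. 262.]
0.0774 -0.2354 inner [334. 414.] outer [479. 368.] W [349. 306.] [288. 304.]
0.085 -0.2134 inner [376. 440.] outer [523. 394.] W [353. 270.] [288. 268.]
0.085 -0.2354 inner [331. 381.] outer [476. 336.] W [350. 314.] [287. 311.]
0.09 -0.2134 inner [374. 418.] outer [521. 372.] W [354. 274.] [287. 272.]
0.09 -0.2354 inner [328. 359.] outer [474. 314.] W [351. 318.] [286. 316.]
0.1 -0.2134 inner [369. 374.] outer [517. 328.] W [356. 283.] [285. 280.]
0.1 -0.2354 inner [323. 316.] outer [469. 271.] W [353. 329.] [284. 327.]
```

```bash
python3 - <<'E'
from h import *
S=cams.get_calibration('scene');W=cams.get_calibration('wrist')
g=lambda u,v:((u/4+280)/3+120,(v/4+200)/3+120)
print(tri((S,g(358,360)),(W,(357,289))))
print(tri((S,g(545,302)),(W,(283,289))))
t=cams.camera('wrist')[:,:,::-1];cv2.imwrite('pics/w3.png',cv2.resize(t[250:450,220:420],None,fx=3,fy=3,interpolation=2))
t=cams.camera('top')[:,:,::-1];cv2.imwrite('pics/t3.png',t)
E
```

```text
(array([ 0.44466741, -0.21555824,  0.10203198]), np.float64(0.00034073985663707633))
(array([ 0.41107432, -0.21376838,  0.10493459]), np.float64(0.0031270824468171954))
```

View pics/w3.png

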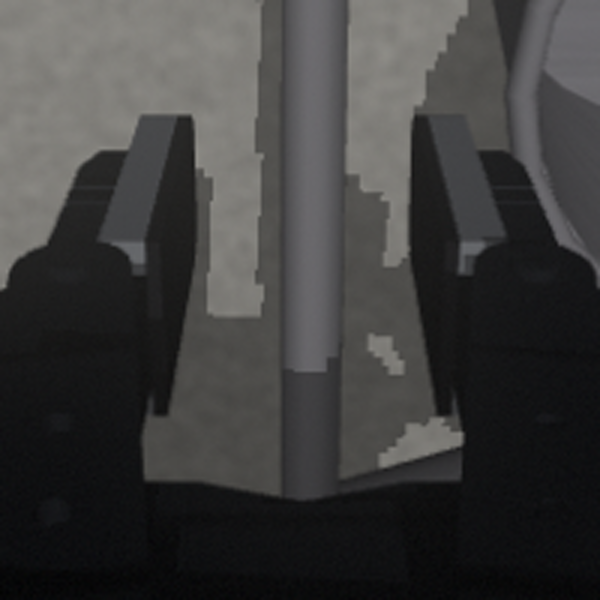

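View pics/t3.png

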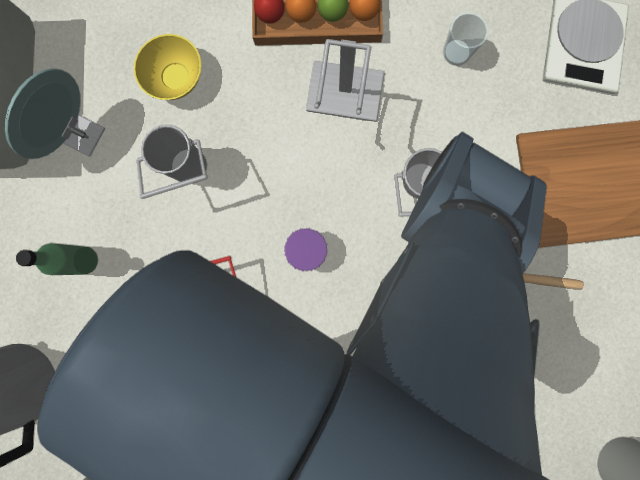

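The tips triangulate at z≈0.103, i.e. barely at the bar level (pads stand farther back than the TCP figure suggests), so I go lower by vision.

Request:
send_rows([
  [0,5,0,0,0.3],
  [0,5,0,0,0.3],
  [0,5,0,0,0.3],
  [0,4,0,0,0.3],
  [0,3,0,0,0.3],
  [0,0,0,0,0.3],
])

```text
t: 4.2
tcp_pos: [0.4288, -0.2242, 0.055]
orientation: [-1.571, 0.0, -1.533]
contact_force: [0.3, -0.1, -0.0]
gripper_width: 0.0259
```

```bash
python3 - <<'E'
from h import *
s=st()
cv2.imwrite('pics/w4.png',cv2.resize(cams.camera('wrist')[220:460,180:500,::-1],None,fx=2,fy=2,interpolation=2))
i=cams.camera('scene')[:,:,::-1];cv2.imwrite('pics/s4.png',cv2.resize(i[170:260,190:290],None,fx=6,fy=6,interpolation=2))
E
```

```text
4.2 [ 0.4288 -0.2242  0.055 ] [-90.02   0.01 -87.84] F [ 0.29 -0.15 -0.02] w 0.0259
```

View pics/w4.png

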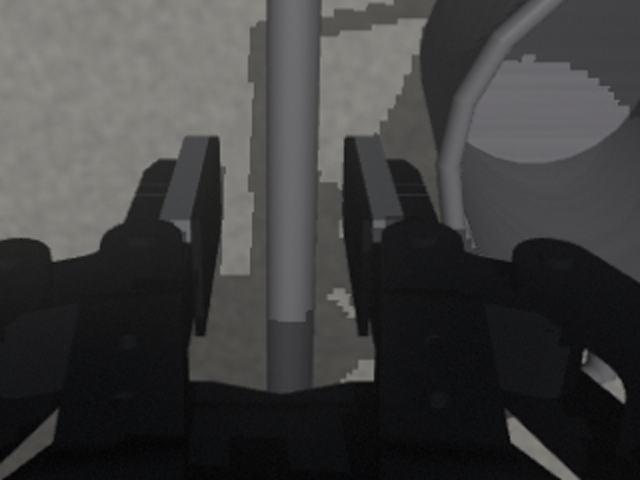

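View pics/s4.png

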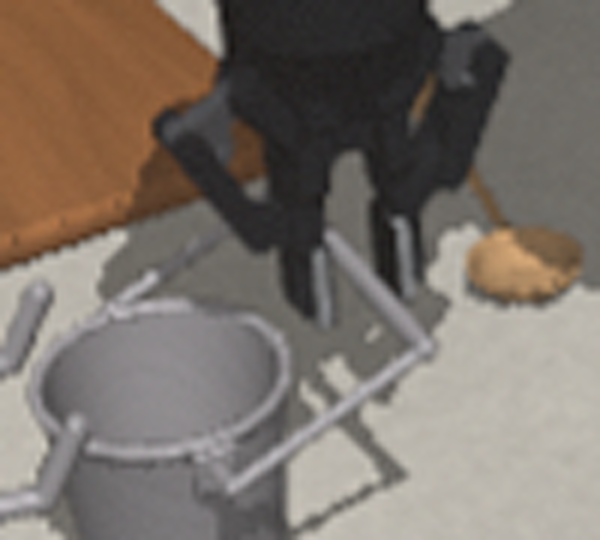

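Request:
send_rows([
  [0,5,0,0,0.2],
  [0,0,0,0,0.2],
  [0,0,2,0,0.2],
  [0,0,2,0,0.2],
  [0,-8,3.5,0,0.2],
  [0,-8,3.5,0,0.2],
  [0,-7,4,0,0.2],
  [0,-7,4.5,0,0.2],
])

```text
t: 5.3
tcp_pos: [0.4488, -0.2236, 0.0809]
orientation: [-1.57, -0.0, -1.533]
contact_force: [-0.3, 0.7, 0.3]
gripper_width: 0.0174
```

```bash
cat > look.py <<'E'
from h import *
import sys
n=sys.argv[1];s=st()
a=cv2.resize(cams.camera('wrist')[180:460,160:520,::-1],(514,400))
i=cv2.resize(cams.camera('scene')[170:280,180:290,::-1],(400,400),interpolation=2)
o=np.hstack([a,i]);cv2.imwrite(f'pics/{n}.png',cv2.resize(o,(800,350)))
E
python3 look.py l1
```

```text
5.3 [ 0.4488 -0.2236  0.0809] [-89.98  -0.01 -87.84] F [-0.27  0.68  0.35] w 0.0174
```

View pics/l1.png

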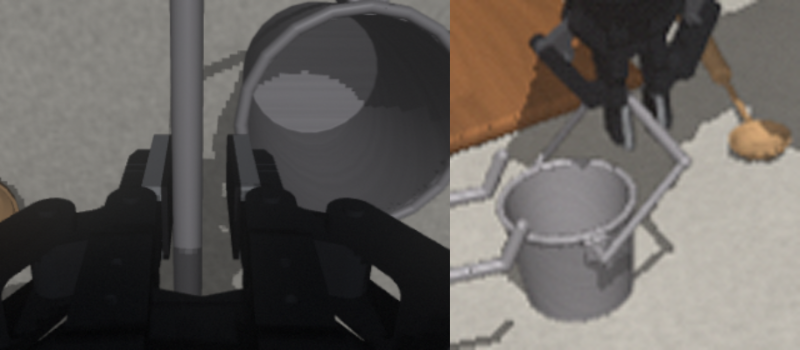

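The bar is rising on the outer pad (bar corner scene crop at (688,160)), pail still standing. Continuing the arc.

Request:
send_rows([
  [0,-6.5,5,0,0.2],
  [0,-6,5.5,0,0.2],
  [0,-5.5,6,0,0.2],
  [0,-5,6,0,0.2],
  [0,-4.5,6.5,0,0.2],
  [0,-4,7,0,0.2],
])

```text
t: 6.15
tcp_pos: [0.4848, -0.2222, 0.112]
orientation: [-1.571, -0.0, -1.533]
contact_force: [-0.4, -0.8, 0.5]
gripper_width: 0.0173
```

```bash
python3 look.py l2
```

```text
6.15 [ 0.4848 -0.2222  0.112 ] [-90.    -0.   -87.84] F [-0.36 -0.81  0.46] w 0.0173
```

View pics/l2.png

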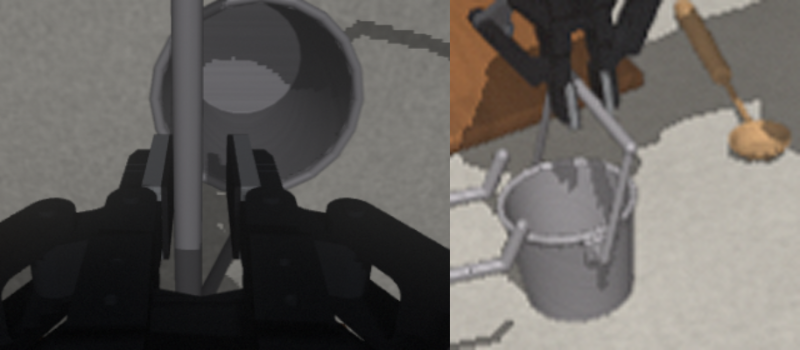

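Request:
send_rows([
  [0,-2,7,0,0.2],
  [0,-2,7,0,0.2],
  [0,-1,7,0,0.2],
  [0,0,7,0,0.2],
  [0,0,0,0,0.2],
])

```text
t: 6.88
tcp_pos: [0.5128, -0.2211, 0.1166]
orientation: [-1.571, -0.0, -1.533]
contact_force: [-0.5, -0.8, 0.1]
gripper_width: 0.0172
```

```bash
python3 look.py l3
```

```text
6.875 [ 0.5128 -0.2211  0.1166] [-90.    -0.   -87.82] F [-0.47 -0.8   0.09] w 0.0172
```

View pics/l3.png

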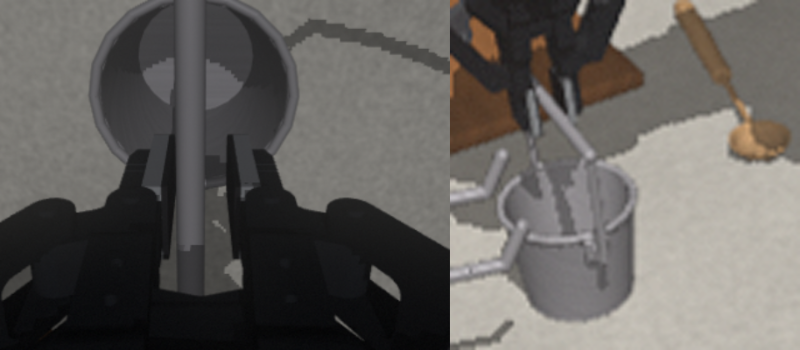

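Request:
send_rows([
  [0,0,-4,0,0.2],
  [0,5,0,0,0.2],
  [0,4,0,0,0.2],
  [0,0,0,0,0.2],
])

```text
t: 7.48
tcp_pos: [0.5081, -0.2212, 0.1072]
orientation: [-1.571, 0.0, -1.533]
contact_force: [-0.3, 0.6, -0.0]
gripper_width: 0.0173
```

```bash
python3 look.py l4; python3 - <<'E'
from h import *
S=cams.get_calibration('scene')
i=cams.camera('scene')[:,:,::-1];cv2.imwrite('pics/s5.png',cv2.resize(i[170:270,180:290],None,fx=6,fy=6,interpolation=2))
for th in(75,80,85,90,95):
  a=np.radians(th);y=np.radians(2.16)
  p=np.array([.509,-.2195,.07])+.085*np.array([-np.cos(a)*np.cos(y),-np.cos(a)*np.sin(y),np.sin(a)])+.062*np.array([-np.sin(y),np.cos(y),0])
  print(th,((proj(S,p)-[180,170])*6).round())
E
```

```text
7.475 [ 0.5081 -0.2212  0.1072] [-90.04   0.02 -87.84] F [-0.27  0.63 -0.02] w 0.0173
75 [323. 277.]
80 [303. 280.]
85 [283. 284.]
90 [263. 290.]
95 [242. 297.]
```

View pics/s5.png

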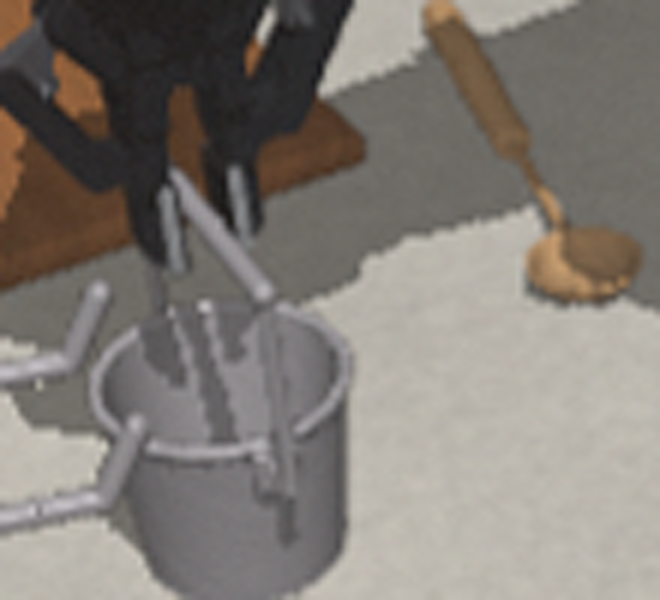

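View pics/l4.png

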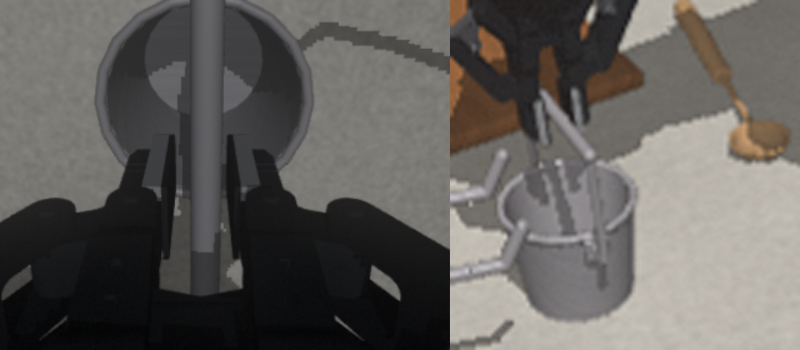

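Bar end at (267,292) in the crop = 89–90°: handle upright, pail standing. Closing.

Request:
send_rows([
  [0,0,0,0,0],
  [0,0,0,0,0],
  [0,0,0,0,0],
  [0,0,0,0,0],
  [0,0,0,0,0],
])

```text
t: 8.25
tcp_pos: [0.5085, -0.2214, 0.1079]
orientation: [-1.57, -0.0, -1.533]
contact_force: [-0.1, 0.9, 4.0]
gripper_width: 0.0069
```

```bash
python3 look.py l5
```

```text
8.25 [ 0.5085 -0.2214  0.1079] [-89.98  -0.01 -87.84] F [-0.14  0.95  3.98] w 0.0069
```

View pics/l5.png

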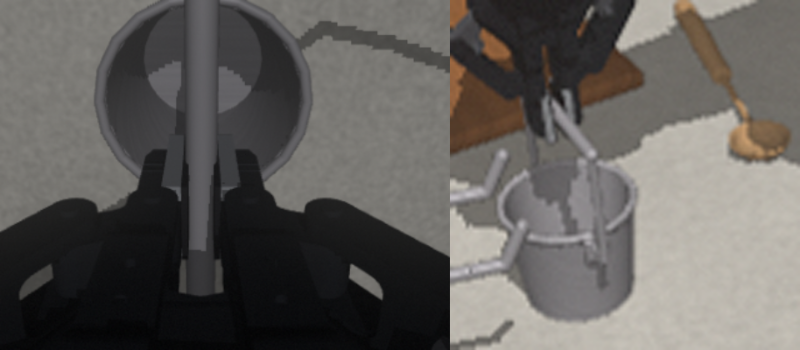

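Request:
send_rows([
  [0,-5,0,0,0],
  [0,-8,0,0,0],
  [0,-12,0,0,0],
  [0,-14,0,0,0],
  [0,-14,0,0,0],
  [0,-14,0,0,0],
  [0,-14,0,0,0],
  [0,-14,0,0,0],
])

```text
t: 9.35
tcp_pos: [0.5083, -0.2213, 0.2037]
orientation: [-1.571, -0.0, -1.533]
contact_force: [-0.2, -0.2, -3.1]
gripper_width: 0.0072
```

Request:
send_rows([
  [0,-5,0,0,0],
  [0,0,0,0,0],
])

```text
t: 9.6
tcp_pos: [0.5084, -0.2213, 0.2078]
orientation: [-1.571, -0.0, -1.533]
contact_force: [0.4, -0.2, -3.3]
gripper_width: 0.0069
```

```bash
python3 - <<'E'
from h import *
s=st()
cv2.imwrite('pics/s6.png',cams.camera('scene')[:,:,::-1])
# target bar prepoint / yaw -10
for p in [(.502,-.031),(.620,-.052)]: print(p, go((p[0],p[1],s['tcp_pos'][2])))
cv2.imwrite('pics/w6.png',cams.camera('wrist')[:,:,::-1])
E
```

```text
9.6 [ 0.5084 -0.2213  0.2078] [-89.99  -0.01 -87.84] F [ 0.42 -0.19 -3.35] w 0.0069
(0.502, -0.031) [-190.3374   -0.3893    0.9889]
(0.62, -0.052) [-164.9063   -0.4428  118.1138]
```

View pics/s6.png

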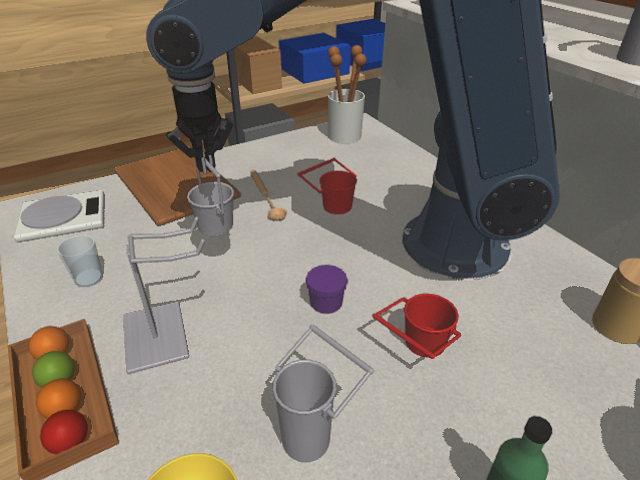

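View pics/w6.png

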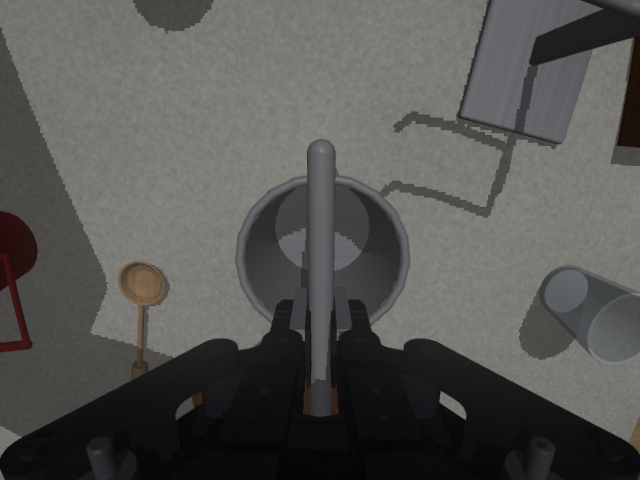

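```bash
python3 - <<'E'
from h import *
i=cv2.imread('pics/s6.png');cv2.imwrite('pics/s6c.png',cv2.resize(i[80:240,150:270],None,fx=5,fy=5,interpolation=2)[:600*2,:][::1,:])
i=cv2.resize(i[80:240,150:270],(450,600),interpolation=2);cv2.imwrite('pics/s6c.png',i)
w=cv2.imread('pics/w6.png');cv2.imwrite('pics/w6c.png',cv2.resize(w[270:420,245:395],(600,600),interpolation=2))
S=cams.get_calibration('scene');W=cams.get_calibration('wrist')
f=lambda X:((proj(S,X)-[150,80])*3.75).round()
for d in (.027,.037,.047,.057): 
  z=.2078+d; X=(.506,-.159,z); print(d,f(X),proj(W,X), 'mid',f((.508,-.2213,z)))
print('tip?',f((.508,-.2213,.2078)))
E
```

```text
0.027 [258. 390.] [320.15097974 157.71528655] mid [213. 338.]
0.037 [256. 373.] [320.08929947 159.51967914] mid [210. 322.]
0.047 [253. 356.] [320.01760058 161.61759424] mid [208. 305.]
0.057 [251. 339.] [319.93322779 164.08695069] mid [205. 288.]
tip? [220. 382.]
```

View pics/s6c.png

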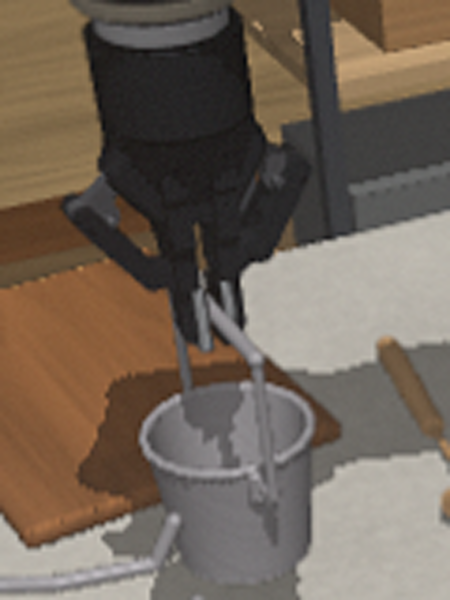

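View pics/w6c.png

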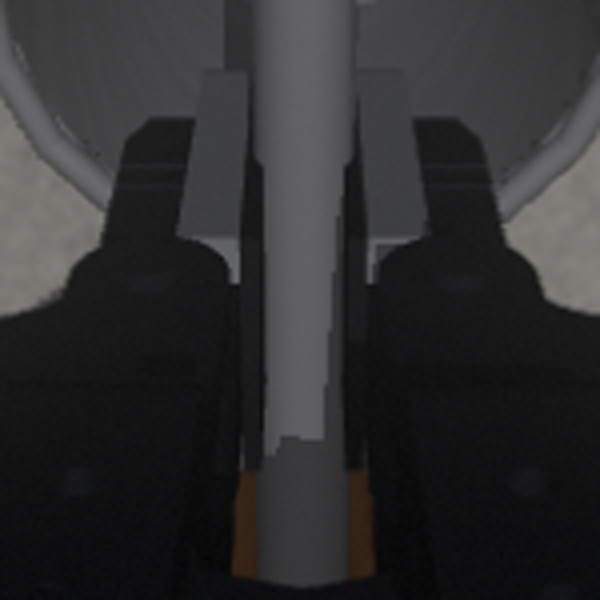

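Request:
send_rows([
  [-10,0,0,0,0],
  [-20,0,0,0,0],
  [-25,0,0,0,0],
  [-25,0,0,0,0],
  [-25,0,0,0,0],
  [-25,0,0,0,0],
  [-25,0,0,0,0],
  [-20,0,0,0,0],
])

```text
t: 10.7
tcp_pos: [0.5011, -0.0442, 0.2076]
orientation: [-1.571, 0.0, -1.532]
contact_force: [0.8, 0.3, -3.7]
gripper_width: 0.0071
```

Request:
send_rows([
  [-10,0,0,0,0],
  [-5,0,0,0,0],
  [0,0,0,0.4,0],
  [0,0,0,0.4,0],
  [0,0,0,0.4,0],
  [0,0,0,0,0],
])

```text
t: 11.45
tcp_pos: [0.5011, -0.0317, 0.2076]
orientation: [-1.571, -0.0, -1.742]
contact_force: [0.9, 1.0, -3.1]
gripper_width: 0.0074
```

```bash
python3 - <<'E'
from h import *
s=st()
a=cams.camera('scene')[:,:,::-1];b=cams.camera('top')[:,:,::-1];cv2.imwrite('pics/s7.png',cv2.resize(a[100:400,60:360],(600,600),interpolation=2))
cv2.imwrite('pics/w7.png',cams.camera('wrist')[:,:,::-1]);cv2.imwrite('pics/t7.png',b)
print(go((.620,-.052,s['tcp_pos'][2])))
E
```

```text
11.45 [ 0.5011 -0.0317  0.2076] [-90.01  -0.01 -99.84] F [ 0.89  0.95 -3.06] w 0.0074
[ -0.0501   0.0298 120.5882]
```

View pics/s7.png

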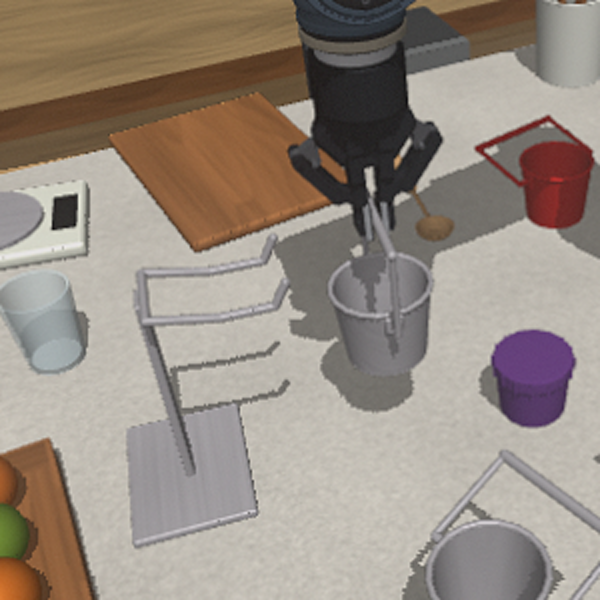

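View pics/w7.png

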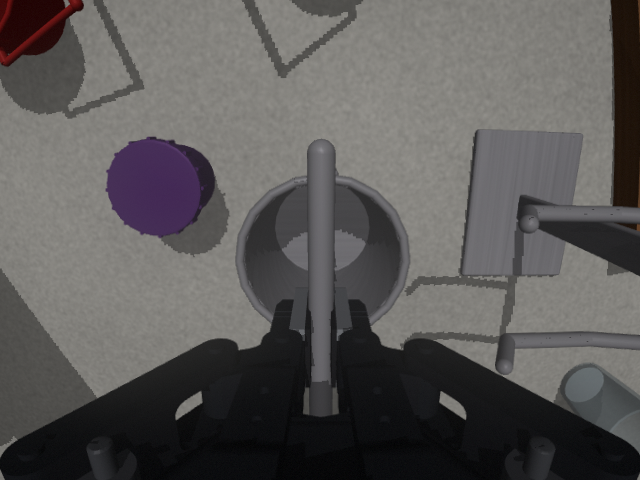

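View pics/t7.png

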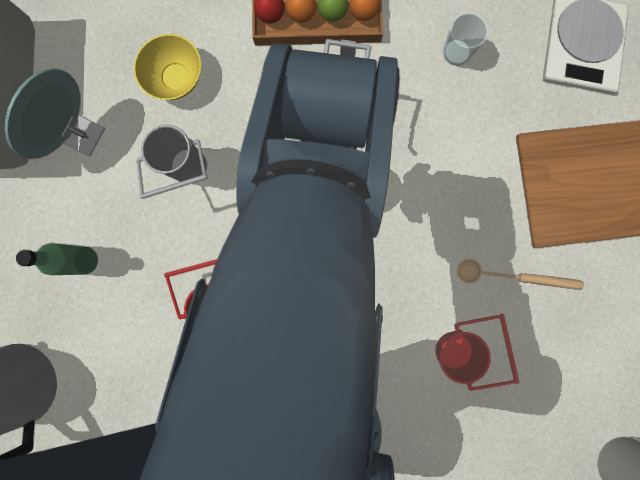

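```bash
python3 - <<'E'
from h import *
W=cams.get_calibration('wrist')
a,b=atz(W,(530,222),.231),atz(W,(506,366),.231);print(a,b)
m=(a+b)/2
yw=np.radians(-9.84);u=np.array([np.cos(yw),np.sin(yw),0]);v=np.array([-u[1],u[0],0])
s=arm.sense()['tcp_pos'];print('ahead',(m-s)@u,'side',(m-s)@v)
# bar ends
print('bar +y end',atz(W,(321,142),.255),((atz(W,(321,142),.255)-s)@v))
E
```

```text
[ 0.59195865 -0.00947453  0.231     ] [ 0.58058737 -0.07664452  0.231     ]
ahead 0.08582937633868393 side 0.0032238372915171475
bar +y end [0.51314991 0.03574618 0.255     ] 0.06837367223290251
```

Request:
send_rows([
  [0,0,8,0,0],
  [0,0,16,0,0],
  [0,0,20,0,0],
  [0,0,20,0,0],
  [0,0,20,0,0],
  [0,0,18,0,0],
  [0,0,12,0,0],
  [0,0,7,0,0],
])

```text
t: 12.6
tcp_pos: [0.6209, -0.0522, 0.2074]
orientation: [-1.571, -0.0, -1.742]
contact_force: [-0.2, -0.4, -3.1]
gripper_width: 0.007
```

Request:
send_rows([
  [0,0,0,0,0],
  [0,8,0,0,0],
  [0,8,0,0,0],
  [0,8,0,0,0],
  [0,6,0,0,0],
  [0,0,0,0,0],
])

```text
t: 13.35
tcp_pos: [0.6201, -0.0521, 0.1771]
orientation: [-1.572, -0.0, -1.743]
contact_force: [0.4, -0.2, -3.4]
gripper_width: 0.0068
```

```bash
python3 - <<'E'
from h import *
s=st()
a=cams.camera('scene')[:,:,::-1];cv2.imwrite('pics/s8.png',cv2.resize(a[130:330,90:290],(600,600),interpolation=2))
cv2.imwrite('pics/w8.png',cams.camera('wrist')[:,:,::-1])
E
```

```text
13.35 [ 0.6201 -0.0521  0.1771] [-90.05  -0.   -99.84] F [ 0.44 -0.22 -3.4 ] w 0.0068
```

View pics/s8.png

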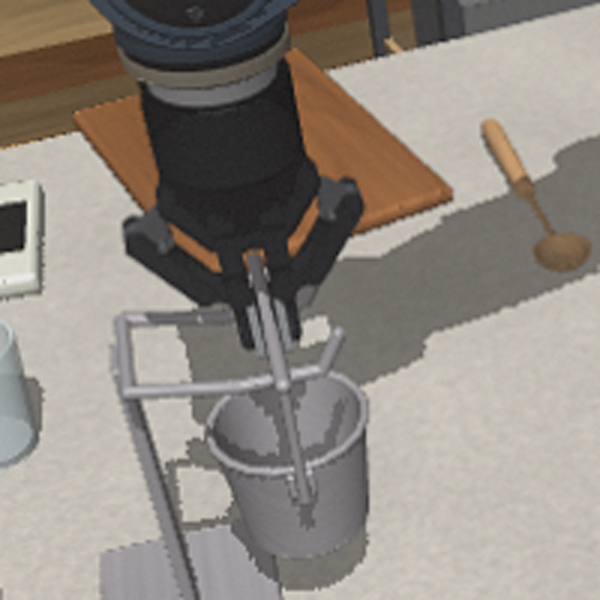

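View pics/w8.png

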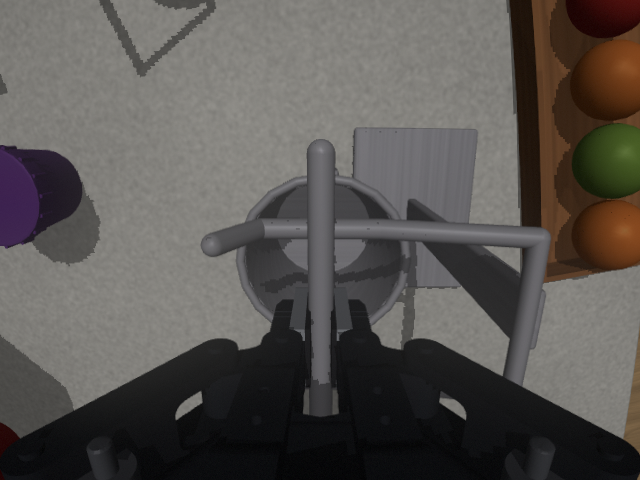

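Bar (321, 145–410) lies across the prong between its bent tip (212,243) and the rear rise; lowering the last 10 mm in small steps.

Request:
send_rows([
  [0,3,0,0,0],
  [0,3,0,0,0],
  [0,2,0,0,0],
  [0,0,0,0,0],
])

```text
t: 13.95
tcp_pos: [0.6203, -0.0521, 0.1695]
orientation: [-1.571, 0.0, -1.742]
contact_force: [1.0, -1.0, -4.2]
gripper_width: 0.0066
```

Request:
send_rows([
  [0,1,0,0,0],
  [0,1,0,0,0],
  [0,0,0,0,0],
])

```text
t: 14.32
tcp_pos: [0.6205, -0.0521, 0.1678]
orientation: [-1.571, -0.0, -1.743]
contact_force: [0.4, -0.0, -2.1]
gripper_width: 0.0067
```

Request:
send_rows([
  [0,1,0,0,0],
  [0,0,0,0,0],
])

```text
t: 14.58
tcp_pos: [0.6206, -0.0521, 0.1675]
orientation: [-1.57, 0.0, -1.742]
contact_force: [-3.6, 0.2, 4.8]
gripper_width: 0.0071
```

```bash
python3 - <<'E'
from h import *
s=st()
a=cams.camera('scene')[:,:,::-1];cv2.imwrite('pics/s9.png',cv2.resize(a[200:320,110:230],(600,600),interpolation=2))
s=st()
E
```

```text
14.575 [ 0.6206 -0.0521  0.1675] [-89.95   0.   -99.84] F [-3.63  0.2   4.79] w 0.0071
14.625 [ 0.6206 -0.0521  0.1674] [-89.95  -0.   -99.84] F [-2.21  0.92  5.47] w 0.0069
```

View pics/s9.png

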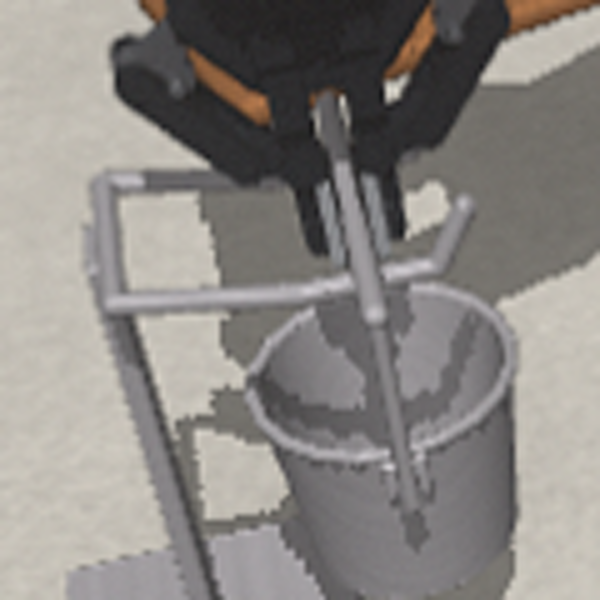

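Request:
send_rows([
  [0,0,0,0,0.12],
  [0,0,0,0,0.2],
  [0,0,0,0,0.3],
  [0,0,0,0,0.3],
  [0,0,0,0,0.3],
])

```text
t: 15.25
tcp_pos: [0.6204, -0.0521, 0.1666]
orientation: [-1.571, 0.0, -1.743]
contact_force: [0.7, -0.6, -0.4]
gripper_width: 0.0256
```

```bash
python3 - <<'E'
from h import *
s=st()
a=cams.camera('scene')[:,:,::-1];cv2.imwrite('pics/s10.png',cv2.resize(a[200:320,110:230],(600,600),interpolation=2))
cv2.imwrite('pics/w10.png',cams.camera('wrist')[:,:,::-1])
E
```

```text
15.25 [ 0.6204 -0.0521  0.1666] [-90.     0.   -99.84] F [ 0.75 -0.58 -0.39] w 0.0256
```

View pics/s10.png

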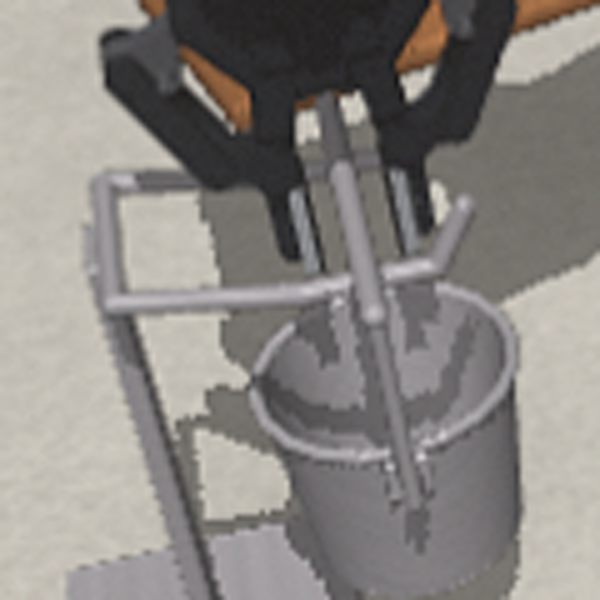

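View pics/w10.png

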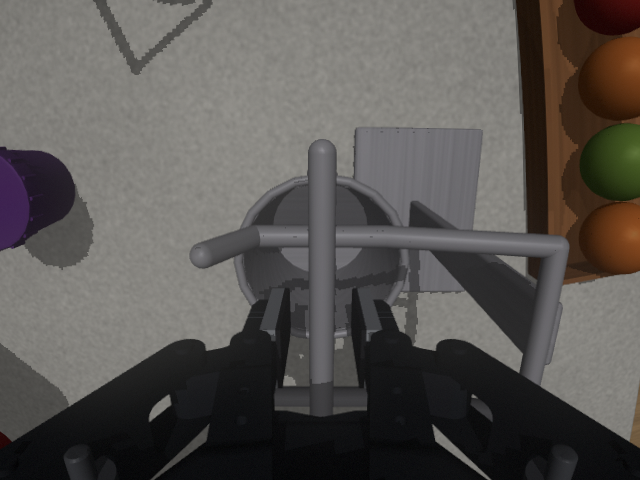

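Pail hangs by its bar on both prongs with the pads clear (bar at column 321, pads at 280/362). Retreating straight up.

Request:
send_rows([
  [0,-5,0,0,0.3],
  [0,-8,0,0,0.3],
  [0,-10,0,0,0.3],
  [0,-15,0,0,0.3],
  [0,-20,0,0,0.3],
  [0,-25,0,0,0.3],
  [0,-30,0,0,0.3],
  [0,-30,0,0,0.3],
])

```text
t: 16.35
tcp_pos: [0.6203, -0.0521, 0.3117]
orientation: [-1.57, 0.0, -1.743]
contact_force: [-0.0, 0.1, 0.1]
gripper_width: 0.0257
```

Request:
send_rows([
  [0,-20,0,0,0.3],
  [0,0,-50,0,0.3],
  [0,0,-50,0,0.3],
  [0,0,0,0,0.3],
  [0,0,0,0,0.3],
  [0,0,0,0,0.3],
  [0,0,0,0,0.3],
  [0,0,0,0,0.3],
])

```text
t: 17.35
tcp_pos: [0.5221, -0.0351, 0.3295]
orientation: [-1.571, -0.0, -1.743]
contact_force: [0.5, -0.2, -0.5]
gripper_width: 0.0258
```

```bash
python3 - <<'E'
from h import *
s=st()
a0=cams.camera('scene')[:,:,::-1].astype(int)
cv2.imwrite('pics/w11.png',cams.camera('wrist')[:,:,::-1]);
for _ in range(6):cams.camera('top')
a=cams.camera('scene')[:,:,::-1];cv2.imwrite('pics/s11.png',a);cv2.imwrite('pics/s11c.png',cv2.resize(a[200:320,110:230],(600,600),interpolation=2))
print('change',(abs(a-a0)[200:330,110:240].max(2)>25).sum())
E
```

```text
17.35 [ 0.5221 -0.0351  0.3295] [-90.03  -0.   -99.84] F [ 0.45 -0.18 -0.52] w 0.0258
change 30
```

View pics/s11.png

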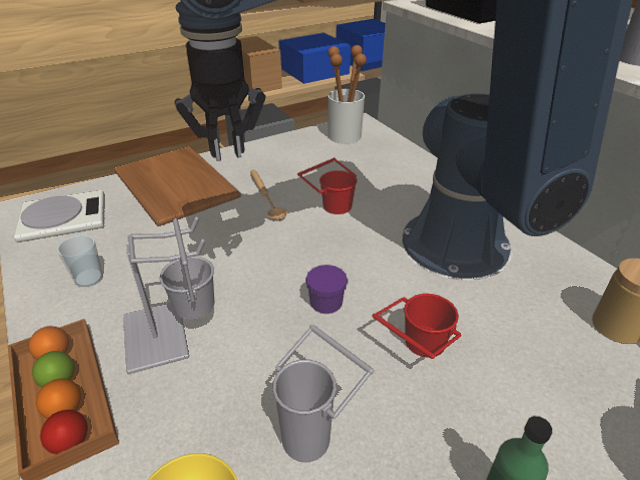

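View pics/s11c.png

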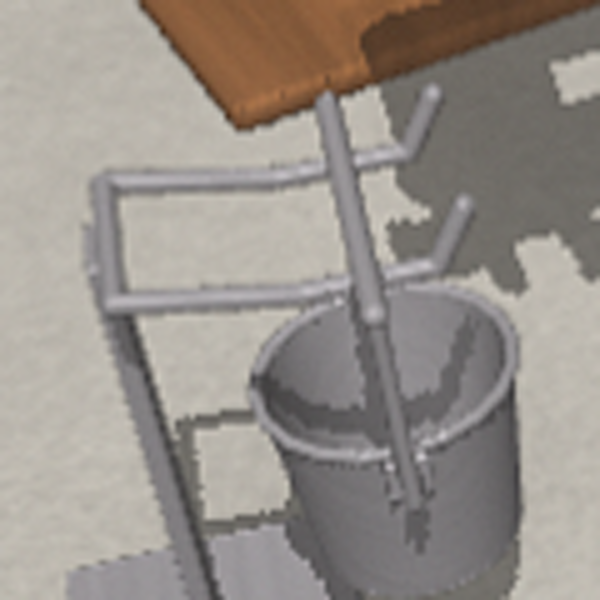

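View pics/w11.png

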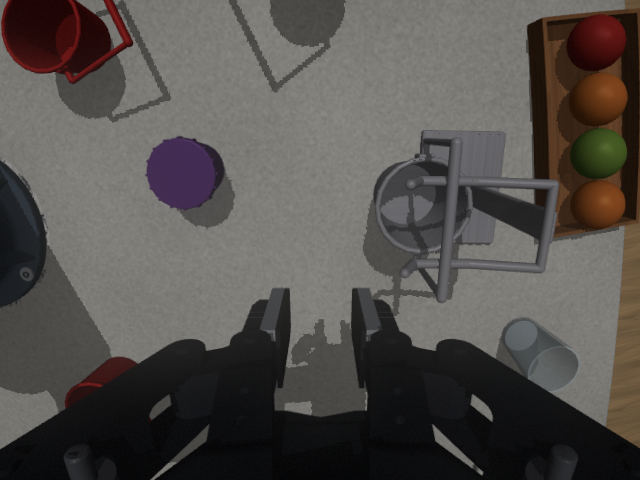

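Hanging on both prongs, tall pail unmoved. I'll check levelness with projected level-rim points.

```bash
python3 - <<'E'
from h import *
S=cams.get_calibration('scene');W=cams.get_calibration('wrist')
yw=np.radians(-9.84);u=np.array([np.cos(yw),np.sin(yw),0]);v=np.array([-u[1],u[0],0]);ez=np.array([0,0,1.])
seat=np.array([.620,-.052,.215])
a=cv2.imread('pics/s11.png');w=cv2.imread('pics/w11.png')
a=cv2.resize(a[200:340,110:240],None,fx=4,fy=4,interpolation=2);w=cv2.resize(w[110:320,350:570],None,fx=2,fy=2,interpolation=2)
for tilt,col in ((0,(0,255,0)),(8,(0,0,255))):
  t=np.radians(tilt);U=u*np.cos(t)-ez*np.sin(t);N=ez*np.cos(t)+u*np.sin(t)
  piv=seat-.085*ez
  for k in range(40):
    p=piv+.01*N+.046*(U*np.cos(k*.157)+v*np.sin(k*.157))
    q=piv-.07*N+.038*(U*np.cos(k*.157)+v*np.sin(k*.157))
    for z in (p,q): cv2.circle(a,tuple(int(x) for x in (proj(S,z)-[110,200])*4),2,col,-1)
    cv2.circle(w,tuple(int(x) for x in (proj(W,p)-[350,110])*2),1,col,-1)
    cv2.circle(w,tuple(int(x) for x in (proj(W,q)-[350,110])*2),1,col,-1)
cv2.imwrite('pics/o1.png',a);cv2.imwrite('pics/o2.png',w)
E
```

```text
(no output)
```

View pics/o1.png

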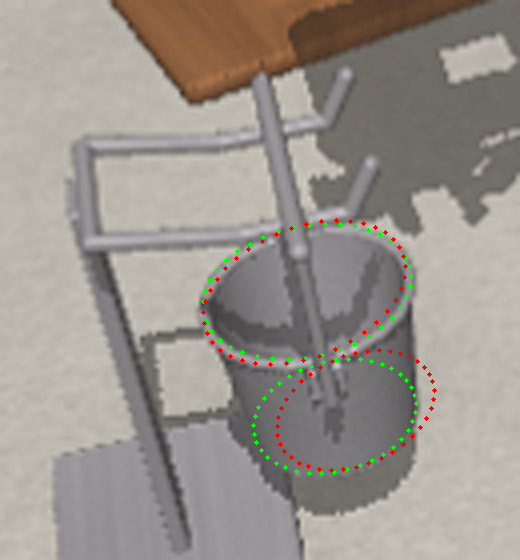

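View pics/o2.png

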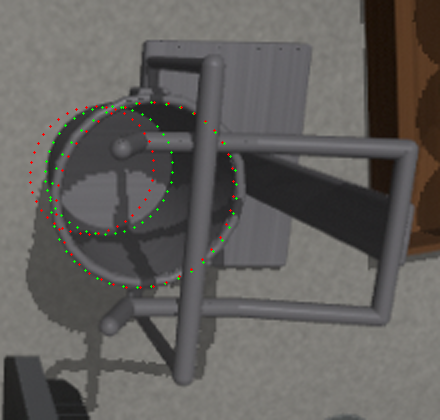

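```bash
python3 - <<'E'
import cv2,numpy as np
a=cv2.imread('pics/s11.png');w=cv2.imread('pics/w11.png')
a=cv2.resize(a[245:340,145:235],(400,422),interpolation=2);w=cv2.resize(w[140:270,360:490],(400,422),interpolation=2)
o=np.hstack([a,w]);o=cv2.convertScaleAbs(o,alpha=1.5);cv2.imwrite('pics/o3.png',o)
E
```

```text
(no output)
```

View pics/o3.png

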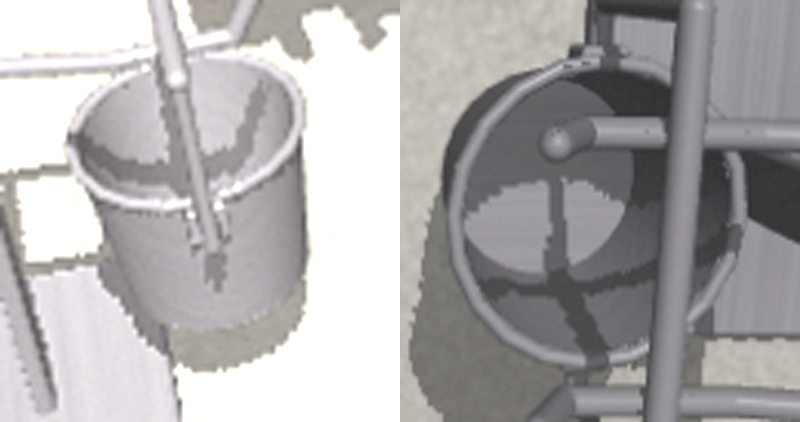

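Foot edge columns 255/413 against 254/416 predicted for a level pail (an 8° tilt would give 277/435), so it hangs level to within about 2°. Handing in.

```bash
python3 - <<'E'
from h import *
a=cams.camera('scene')[:,:,::-1].astype(int);b=cv2.imread('pics/s11.png').astype(int)
print((abs(a-b)[200:330,110:240].max(2)>25).sum());st()
arm.finish_job()
E
```

```text
0
17.85 [ 0.5219 -0.035   0.3297] [-90.    -0.   -99.84] F [-0.28 -0.21 -0.16] w 0.0255
the job is handed in; nothing more can be done
```

The squat grey pail now hangs on the twin-prong stand by its handle bar, and I handed the job in at about 17.9 s of the allowed 61 s. I swung the handle upright on the outer finger pad while the pail stood on the counter. I then gripped the bar, carried the pail over the prong tips, lowered it until the bar took the weight, and backed the gripper well clear.

**Last checks that passed**
- The bar lies across both prongs, between the turned-up tips and the rear rise.
- The pail is level to within about 2° as projected into the scene view.
- The last two scene pictures showed no change around the pail, and the force on the tool was near zero.
- The tall pail stood where it was in the scene view.

**Disagreements and looser checks**
- **Fingertip height:** with the fingers part open, the cameras put the tips about 25 mm farther back than the stated TCP implies. I went by the pictures for the approach depth.
- **Levelness overlay:** the rim outline in the wrist view sat a few pixels off the prediction. The first pair of pictures after backing away differed by 30 pixels around the pail, and the later pair by none.

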